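# Tip a returned unit over the lip into a code reading station

## Robot

A 7-joint arm with a two-finger parallel gripper is mounted at the origin on the work surface. World frame = base frame: x ahead of the robot, y to its left, z up, the work surface at z = 0. Lengths are in m, angles in rad, forces in N, time in s.
With the tool pointing down it reaches from about 0.425 to 0.925 m from the base axis. Payload 6.8 kg.
Tool frame: the origin (TCP) lies between the finger pads; the fingertips stand 11 mm ahead of it and the grasp point (between the pads) lies 8 mm behind it; z points along the fingers, y is the line along which they close (so a half turn about z gives the same grasp; the last joint's range is limited). The gripper opens to 85 mm and grips with 20 to 120 N. Pads are 22 mm wide; open, the fingers measure 114 mm over their backs; the gripper's body (76 mm by 85 mm) begins 54 mm behind the grasp point. The pads swing forward as they close: fully open they stand 13 mm farther back than shut.
Start: joints at [1.217, 0.477, 0.022, 1.555, -0.011, 1.109, -0.083], TCP at [0.164, -0.655, 0.242] pointing down, gripper open.
Joint ranges: [-2.96, 2.96], [-0.34, 2.1], [-1.41, 1.46], [0.24, 2.44], [-1.37, 4.51], [0.17, 1.92], [-2.96, 2.96]. Speed limits (rad/s): [2.39, 2.39, 3.14, 3.14, 3.14, 3.14, 3.14].

## Interface

Orientations are given as a rotation vector (axis times angle).
In Python, from bench import r gives the robot as it stands.
- The arm moves only by the tool send_rows, never from a script. Its argument "deltas" is a list of rows, each an object of numbers: "dx", "dy", "dz": the shift along the world's x, y, z in mm; "rx", "ry", "rz": the turn, a rotation vector about the world's x, y, z in degrees. A call has 1 to 5 rows; each row is the pose to reach, as a shift and turn from the pose commanded when the call began; what a row does not reach only later rows make up. A row lasts 1/12 s, in which the tool goes at most 41.7 mm and 7.16 degrees, less where a joint would pass 70% of its speed; a pose out of reach is approached as far as the arm can. A call with a gripper value outside its range is refused whole. "jaw" is the finger opening in mm, from 0 to 85.4, set as the call begins (left out, the last holds). The fingers move at their own pace and stop on an object; "newtons" is the grip in N (left out, the last holds). Time passes only in rows, so rows that repeat a pose let the fingers close. It gives the time, the measured TCP pose, the force, the opening and the grip force at its end, in the units of the state.
- r.get_obs(): the state, without advancing time (a new reading comes with each control period).
- r.grab_frame(name): name is "scene" or "top"; returns a dict with "frame" (384x512x3 uint8, blue, green, red), "z_map" (384x512 float32, m along the optical axis (not along the pixel's ray), 0 where there is no reading), "vertical_fov" (degrees; the focal length in pixels is half the picture's height over the tangent of half this angle, whatever the lens; pixels are square), "cx", "cy" (the principal point, pixels), "xyz" and "orientation" of the camera in the world. Camera axes: x right, y down, z forward; pixel columns grow to the right and rows downward; lengths in m; the calibration is good to about 2 mm. A picture is of the moment at which its call begins.
- r.hand_in(): hands the job in; it is judged then, once.
The state is a dict: "clock": time; "joints": joint angles; "qvel": joint speeds; "tau": joint torques, N m; "tcp_pos": TCP position; "orientation": TCP orientation; "contact_force": force on the tool from outside, world axes, zero at the start; "moment": the same for the moment, N m; "grip_width": finger opening in m; "gripper_force": force on a finger pad.
Only numpy, scipy, OpenCV 4.12 (cv2) and the standard library are available. Lean on these libraries where they do the work, as an engineer would, in place of code of your own. Each camera call takes 0.05 s, during which the arm holds its last target. There are 200 camera calls.

## Task

The metal electronics unit stands on the bench in front of the code reading station. Slide it up, still standing, until its foot is square against the station's steel lip, then tip it over the lip onto the stage so that it lies with its black socket panel facing up and its label end towards the reader. Push it fully home into the corner, flush against both the sill in front of the reader and the side rail, leave it there, and do not disturb the phone, the hand scanner or the screw tray.

Things in the scene. Friction and masses are not known exactly. Their poses are not given: they have to be found in the camera images.
- unit: Plain aluminium box 90 (x) by 110 (y) by 150 mm (z), 0.45 to 0.91 kg, too wide to grip; sockets, label and slots are flush. Starts standing on its base, origin at the base's centre, z up to the label end. Black socket panel: -x face, away from the station at the start; +x face to the lip, up to 0.3 rad askew. Slides with dry friction; tilted some 40 deg over the lip, it falls the rest by itself
- unit_panel (a point): centre of the unit's black socket panel (its -x face, 110 x 150 mm); axes as the unit's
- unit_end (a point): centre of the unit's label end (its +z face, 90 x 110 mm, white label with black bars), 150 mm from the base; axes as the unit's
- unit_side (a point): centre of the unit's -y face (90 x 150 mm, cooling slots), 55 mm from its mid plane: the face that ends against the side rail; axes as the unit's
- station: Fixed code reading station: a flat matted stage 15 mm high, x from -100 to +110 mm, y from -100 to +100 mm. Origin: at bench height under the stage; x points from lip to reader, roughly to the robot's left (world +y, up to 0.25 rad off), y to the open side, z up. Behind the sill a black reader box with dark window, x +111 to +166, y -95 to +25, 105 mm high
- lip (a point): middle of the top of the lip: the stage's steel front edge, a plain 15 mm step up from the bench at station x = -100 mm, level with the stage, 200 mm wide; axes as the station's
- sill (a point): point on the flat face of the sill, a fixed steel bar across the whole far end of the stage: face at station x = +100 mm, looking to the lip, top 45 mm above the bench; axes as the station's
- rail (a point): point on the inner face of the side rail, a fixed steel bar along the stage's -y edge: face at station y = -90 mm, x from -60 to +110 mm, top 45 mm above the bench; the +y edge has no rail; axes as the station's
- phone: dark red folded phone lying on the bench, 100 x 50 x 22 mm, origin under its middle; leave alone
- scanner: off-white hand-held code scanner lying on the bench, about 160 x 72 x 36 mm, origin under its handle; leave alone
- screw_tray: small grey open tray with one divider, 100 x 140 x 35 mm, origin under its middle; leave alone
Not all that is in view belongs to the job. Of the things that look like the unit, take the one that is nearest to the robot's base at the start.

How it is judged:
By the outcome, as a careful person would: the job done as asked, in the order asked, and still so for the second after the job is handed in, with the robot touching nothing.
It also fails if it takes over 72 s, if anything falls off the work surface, if the arm or the gripper's body presses on something with over 40 N, if the wrist force passes 120 N, or if a joint passes its speed limit or range.

## Working session

There is one attempt and no reset: what is moved stays moved. The work goes in short steps, Python scripts to look and compute and a tool call to move; the robot and the scene stay as the last step left them, time stands still between calls to the robot, and variables do not carry over. Pictures are saved under pics/ and viewed, at most 10 in all, crops included, and the job is handed in when it is done.

Besides the shell and the picture viewer there is one more tool, called after ">>>" by a JSON object that holds its "fn" and its "kwargs", one argument or row to a line. send_rows: Moves the arm, as the interface text tells. Its arguments: {"type":"object","properties":{"deltas":{"type":"array","items":{"type":"object","properties":{"dx":{"type":"number"},"dy":{"type":"number"},"dz":{"type":"number"},"rx":{"type":"number"},"ry":{"type":"number"},"rz":{"type":"number"}}}},"jaw":{"type":"number"},"newtons":{"type":"number"}},"required":["deltas"]}

```bash
ls; mkdir -p pics
cat > h.py <<'E'
import numpy as np, cv2
from scipy.spatial.transform import Rotation as R
from bench import r
def cam(n):
    f=r.grab_frame(n); o=np.array(f["orientation"])
    f["R"]=R.from_rotvec(o).as_matrix() if o.shape==(3,) else (o if o.shape==(3,3) else R.from_quat(o).as_matrix())
    f["f"]=192/np.tan(np.radians(f["vertical_fov"])/2); return f
def cloud(f):
    v,u=np.mgrid[0:384,0:512]; z=f["z_map"]
    p=np.stack([(u-f["cx"])/f["f"]*z,(v-f["cy"])/f["f"]*z,z],-1)
    p=p@f["R"].T+np.array(f["xyz"]); p[z==0]=np.nan; return p
E
python3 - <<'E'
from h import *
for n in("scene","top"):
    f=cam(n); print(n,f["xyz"],f["orientation"],f["f"],f["cx"],f["cy"])
    p=cloud(f); np.savez(f"{n}0.npz",p=p,im=f["frame"])
    cv2.imwrite(f"pics/{n}0.png",cv2.resize(f["frame"],(800,600),interpolation=cv2.INTER_CUBIC))
o=r.get_obs(); print(o)
E
```

```text
pics
scene [1.1495611  0.13010561 0.99118011] [-1.60186408 -2.21470547  0.64500935] 359.465314125058 257.7159847480231 193.162313004702
top [ 0.41729738 -0.01519589  1.40978048] [-2.14358122  2.12022112 -0.18764002] 495.2870828103739 259.53323810569185 197.27852604075323
{'clock': 0.1, 'joints': array([ 1.21689716,  0.47771506,  0.02235259,  1.55632981, -0.01149729,
        1.1093338 , -0.08308879]), 'qvel': array([ 0.00072933, -0.00012607, -0.00017429, -0.00271623, -0.00034359,
        0.00127707, -0.00220908]), 'tau': array([ 3.97396638e-03, -5.97766256e+01,  1.61397882e+00, -2.81955957e+01,
        1.28881339e-02,  5.04156982e-03, -2.61226347e-05]), 'tcp_pos': array([ 0.16410738, -0.65421577,  0.24143434]), 'orientation': array([-3.11627964e+00, -3.84967174e-01,  5.16658168e-04]), 'contact_force': array([-0.11714749, -0.28035399,  0.64907659]), 'moment': array([ 0.00121001,  0.01304919, -0.05104923]), 'gripper_force': 0.0, 'grip_width': 0.08523179650793634}
```

View pics/scene0.png

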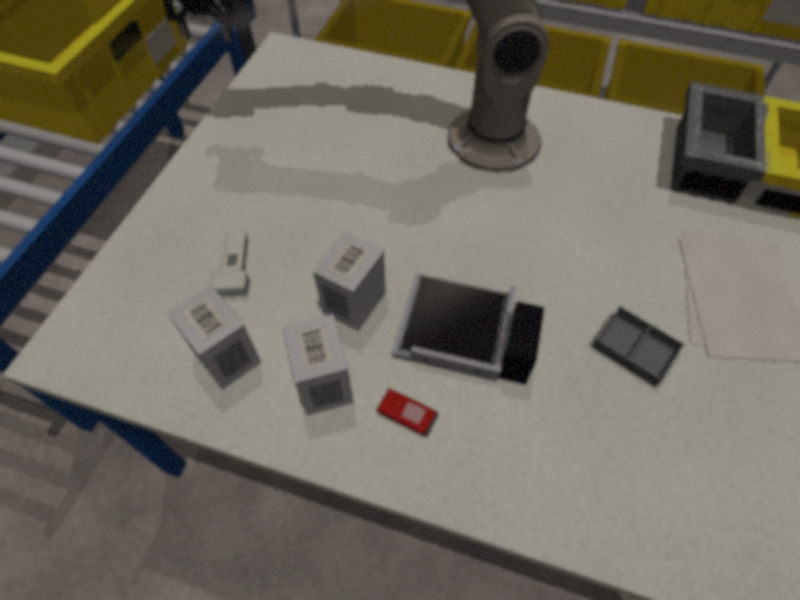

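View pics/top0.png

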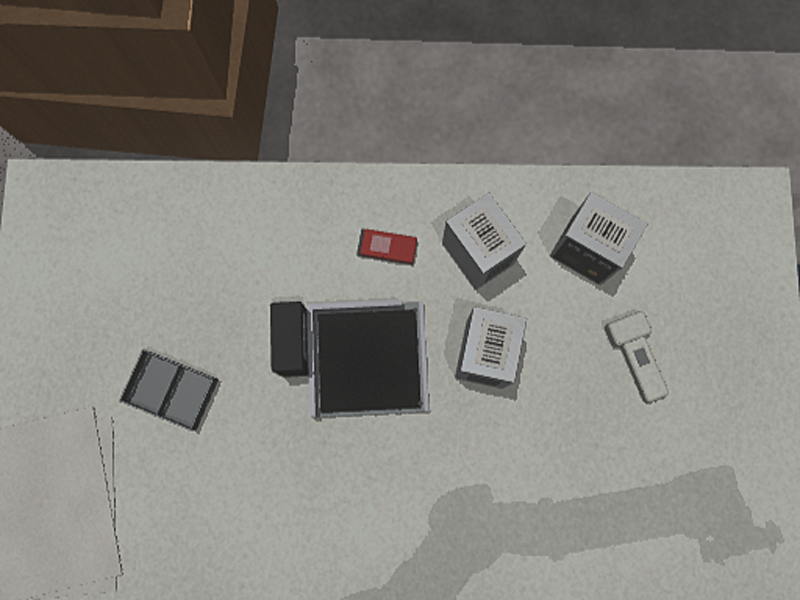

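Top view (800 px): three lookalike boxes, at (493,345), (484,235) and (598,230). The one at (493,345) is lowest in the picture, so nearest the base, and next to the lip at about x=427. The reader is at (290,338), the rail along the top edge, the phone at (388,246), the scanner at (637,355) and the tray at (170,390). I'll confirm with a crop and measure.

```bash
cat >> h.py <<'E'
def meas(p,lo,hi,c,rad):
    m=(p[...,2]>lo)&(p[...,2]<hi)&(np.hypot(p[...,0]-c[0],p[...,1]-c[1])<rad)
    q=p[m][:,:2]; rc=cv2.minAreaRect((q*1000).astype(np.float32)); return m,q,rc
def box(p,lo=.14,hi=.16,c=None,rad=.12):
    return meas(p,lo,hi,c,rad)[2]
E
python3 - <<'E'
from h import *
d=np.load("top0.npz"); p=d["p"]; im=d["im"]
s=512/800
for n,(u,v) in dict(A=(493,345),B=(484,235),C=(598,230),stage=(370,360),phone=(388,246),scan=(637,370),tray=(155,385),reader=(290,338)).items():
    q=p[int(v*s),int(u*s)]; print(n,q.round(3),np.hypot(q[0],q[1]).round(3))
    if n in"ABC": print("  ",box(p,c=q))
# sill/rail tops (z .045), stage outline
st=p[int(360*s),int(370*s)]
m=meas(p,.037,.052,st,.2)[0]; v,u=np.nonzero(m)
print("bars",len(u)); q=p[m][:,:2]
print(cv2.minAreaRect((q*1000).astype(np.float32)))
m2,q2,rc=meas(p,.009,.022,st,.16); print("stage",rc,cv2.boxPoints(rc).round())
# left(sill) line: bars points with y> , rail: x>
sy=q[q[:,1]>q[:,1].max()-.03]; rx=q[q[:,0]>q[:,0].max()-.03]
for a in(sy,rx): print(len(a),cv2.fitLine(a.astype(np.float32),cv2.DIST_HUBER,0,.01,.01).ravel().round(3))
c=im[170:280,160:360]; cv2.imwrite("pics/crop.png",cv2.resize(c,(800,440),interpolation=cv2.INTER_CUBIC))
E
```

```text
A [ 0.58 -0.16  0.15] 0.602
   ((580.4625244140625, -161.81797790527344), (91.00927734375, 110.875), 77.83761596679688)
B [ 0.765 -0.145  0.151] 0.779
   ((770.0853881835938, -149.59222412109375), (112.48978424072266, 91.39075469970703), 35.6175651550293)
C [ 0.776 -0.338  0.15 ] 0.846
   ((776.9485473632812, -353.2658386230469), (110.17273712158203, 93.63793182373047), 59.36768341064453)
stage [0.567 0.048 0.015] 0.569
phone [0.778 0.017 0.02 ] 0.779
scan [ 0.554 -0.431  0.028] 0.702
tray [0.518 0.436 0.003] 0.677
reader [0.593 0.181 0.101] 0.62
bars 534
((586.76318359375, 39.03901672363281), (196.31199645996094, 345.71728515625), 12.449256896972656)
stage ((561.4666137695312, 35.62451171875), (209.66326904296875, 285.9786376953125), 6.571895599365234) [[ 441.  166.]
 [ 474. -118.]
 [ 682.  -94.]
 [ 649.  190.]]
2 [0.002 1.    0.535 0.2  ]
253 [ 0.078 -0.997  0.661  0.081]
```

View pics/crop.png

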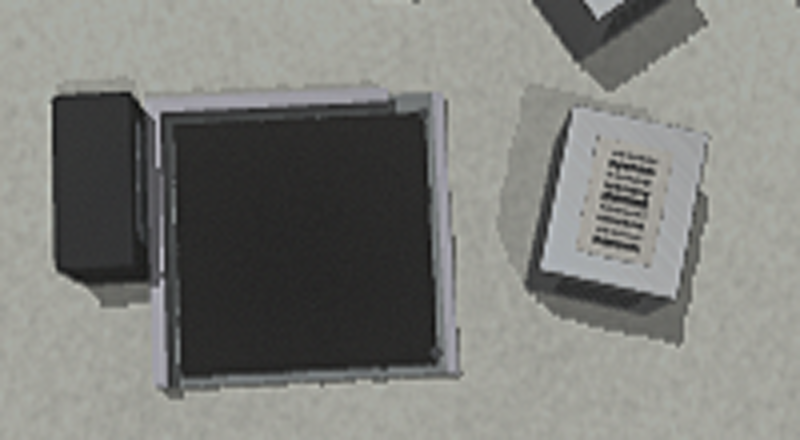

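The crop shows box A at crop (620,205) with its label up. The lip's outer edge runs from (443,93) to (460,376), the rail along the top edge and the sill at x≈160. Next I turn the lip and rail edges into station axes.

Run:
```python
from h import *
f=cam("top")
def ray(u,v,z):
    d=f["R"]@np.array([(u-f["cx"])/f["f"],(v-f["cy"])/f["f"],1]); o=np.array(f["xyz"]); return (o+d*(z-o[2])/d[2])[:2]
P=lambda cu,cv,z:ray(160+cu/4-.4,170+cv/4-.4,z)
L1,L2=P(443,93,.015),P(460,376,.015)
print("lip far/near",L1,L2,np.linalg.norm(L1-L2))
yd=(L2-L1)/np.linalg.norm(L2-L1); print("y axis",yd)
print("rail outer top",P(150,96,.045),P(388,88,.045)); print("sill near corner",P(158,388,.045))
p=np.load("top0.npz")["p"]
# rail top points
m,q,_=meas(p,.04,.05,(.66,.08),.12); q=q[q[:,0]>.64]; print(cv2.fitLine(q.astype(np.float32),cv2.DIST_HUBER,0,.01,.01).ravel(),len(q))
mr,qr,rc=meas(p,.097,.112,(.593,.18),.09); print("reader",rc)
m,q,_=meas(p,.009,.022,(.567,.048),.2); 
for e in np.arange(.49,.65,.02):
    t=q[(abs(q[:,0]-e)<.008)]; print(e.round(2),t[:,1].min().round(4),end="; ")
```

```text
lip far/near [ 0.67460147 -0.04801264] [ 0.47376462 -0.0612744 ] 0.2012742252213351
y axis [-0.99782696 -0.06588901]
rail outer top [0.66461903 0.15777215] [ 0.67219498 -0.00874065]
sill near corner [0.46220106 0.14575616]
[ 0.08086528 -0.996725    0.6603798   0.10444302] 223
reader ((595.5211791992188, 185.37030029296875), (120.34187316894531, 56.42143630981445), 2.528949499130249)
0.49 -0.0596; 0.51 -0.0567; 0.53 -0.138; 0.55 -0.1095; 0.57 -0.1123; 0.59 -0.1187; 0.61 -0.1218; 0.63 -0.1272; 0.65 -0.0473;
```

Station: x axis ≈ (-0.06, 0.998), lip middle ≈ (0.574, -0.055). The reader centre predicted from this matches the measured one to 1 mm. Unit A is at station y≈0 and 15.6° askew, with a gap of about 55 mm. The three boxes are 0.60, 0.78 and 0.85 m from the base, so A is the one. I'll push with two spread fingertips, with the tool tilted so the gripper body stays clear.

>>> {"fn": "send_rows", "kwargs": {
  "deltas": [
    {"dx": 21, "dy": 19, "rz": 4},
    {"dx": 42, "dy": 38, "rz": 8},
    {"dx": 63, "dy": 57, "rz": 12},
    {"dx": 84, "dy": 76, "rz": 16},
    {"dx": 106, "dy": 95, "rz": 20}
  ],
  "jaw": 50
}}

```text
$.deltas[0]: bad value
```

>>> {"fn": "send_rows", "kwargs": {
  "deltas": [
    {"dx": 21, "dy": 19, "rz": 4},
    {"dx": 42, "dy": 38, "rz": 8},
    {"dx": 63, "dy": 57, "rz": 12},
    {"dx": 84, "dy": 76, "rz": 16},
    {"dx": 106, "dy": 95, "rz": 20}
  ]
}}

```text
$.deltas[0]: bad value
```

>>> {"fn": "send_rows", "kwargs": {
  "deltas": [
    {"dx": 21, "dy": 19, "rz": 4},
    {"dx": 42, "dy": 38, "rz": 8},
    {"dx": 63, "dy": 57, "rz": 12},
    {"dx": 84, "dy": 76, "rz": 16},
    {"dx": 106, "dy": 95, "rz": 20}
  ]
}}

```text
$.deltas[0]: bad value
```

>>> {"fn": "send_rows", "kwargs": {
  "deltas": [
    {"dx": 21, "dy": 19, "rz": 4},
    {"dx": 42, "dy": 38, "rz": 8},
    {"dx": 63, "dy": 57, "rz": 12},
    {"dx": 84, "dy": 76, "rz": 16},
    {"dx": 106, "dy": 90, "rz": 20}
  ]
}}

```text
$.deltas[0]: bad value
```

>>> {"fn": "send_rows", "kwargs": {
  "deltas": [
    {"rx": 7, "ry": 0.4},
    {"rx": 14, "ry": 0.8},
    {"rx": 21, "ry": 1.2},
    {"rx": 28, "ry": 1.6},
    {"rx": 35, "ry": 2}
  ]
}}

```text
$.deltas[0]: bad value
```

>>> {"fn": "send_rows", "kwargs": {
  "deltas": [
    {"dx": 21, "dy": 19, "dz": 0, "rx": 0, "ry": 0, "rz": 4},
    {"dx": 42, "dy": 38, "dz": 0, "rx": 0, "ry": 0, "rz": 8},
    {"dx": 63, "dy": 57, "dz": 0, "rx": 0, "ry": 0, "rz": 12},
    {"dx": 84, "dy": 76, "dz": 0, "rx": 0, "ry": 0, "rz": 16},
    {"dx": 106, "dy": 95, "dz": 0, "rx": 0, "ry": 0, "rz": 20}
  ],
  "jaw": 50
}}

```text
clock: 0.57
tcp_pos: [0.2708, -0.5586, 0.242]
orientation: [-3.002, -0.925, 0.0]
contact_force: [-0.1, 0.8, -0.3]
grip_width: 0.0496
gripper_force: 0.0
```

>>> {"fn": "send_rows", "kwargs": {
  "deltas": [
    {"dx": 21, "dy": 19, "dz": 0, "rx": 0, "ry": 0, "rz": 4},
    {"dx": 42, "dy": 38, "dz": 0, "rx": 0, "ry": 0, "rz": 8},
    {"dx": 63, "dy": 57, "dz": 0, "rx": 0, "ry": 0, "rz": 12},
    {"dx": 84, "dy": 76, "dz": 0, "rx": 0, "ry": 0, "rz": 16},
    {"dx": 106, "dy": 95, "dz": 0, "rx": 0, "ry": 0, "rz": 20}
  ]
}}

```text
clock: 0.98
tcp_pos: [0.3768, -0.4636, 0.2421]
orientation: [-2.796, -1.432, 0.001]
contact_force: [0.4, -0.6, -0.2]
grip_width: 0.05
gripper_force: 0.0
```

>>> {"fn": "send_rows", "kwargs": {
  "deltas": [
    {"dx": 21, "dy": 19, "dz": 0, "rx": 0, "ry": 0, "rz": 4},
    {"dx": 42, "dy": 38, "dz": 0, "rx": 0, "ry": 0, "rz": 8},
    {"dx": 63, "dy": 57, "dz": 0, "rx": 0, "ry": 0, "rz": 12},
    {"dx": 84, "dy": 76, "dz": 0, "rx": 0, "ry": 0, "rz": 16},
    {"dx": 106, "dy": 95, "dz": 0, "rx": 0, "ry": 0, "rz": 20}
  ]
}}

```text
clock: 1.4
tcp_pos: [0.4828, -0.3687, 0.2421]
orientation: [-2.504, -1.896, 0.001]
contact_force: [0.0, -0.7, -1.5]
grip_width: 0.0495
gripper_force: 0.0
```

>>> {"fn": "send_rows", "kwargs": {
  "deltas": [
    {"dx": 21, "dy": 18, "dz": 0, "rx": 0, "ry": 0, "rz": 4},
    {"dx": 42, "dy": 36, "dz": 0, "rx": 0, "ry": 0, "rz": 8},
    {"dx": 63, "dy": 54, "dz": 0, "rx": 0, "ry": 0, "rz": 12},
    {"dx": 84, "dy": 72, "dz": 0, "rx": 0, "ry": 0, "rz": 16},
    {"dx": 106, "dy": 90, "dz": 0, "rx": 0, "ry": 0, "rz": 20}
  ]
}}

```text
clock: 1.82
tcp_pos: [0.5888, -0.2789, 0.242]
orientation: [-2.137, -2.302, 0.001]
contact_force: [0.4, -0.3, -0.4]
grip_width: 0.0502
gripper_force: 0.0
```

>>> {"fn": "send_rows", "kwargs": {
  "deltas": [
    {"dx": 0, "dy": 0, "dz": 0, "rx": 7, "ry": 0.4, "rz": 0},
    {"dx": 0, "dy": 0, "dz": 0, "rx": 14, "ry": 0.8, "rz": 0},
    {"dx": 0, "dy": 0, "dz": 0, "rx": 21, "ry": 1.2, "rz": 0},
    {"dx": 0, "dy": 0, "dz": 0, "rx": 28, "ry": 1.6, "rz": 0},
    {"dx": 0, "dy": 0, "dz": 0, "rx": 35, "ry": 2, "rz": 0}
  ]
}}

```text
clock: 2.23
tcp_pos: [0.5885, -0.2807, 0.2431]
orientation: [-1.798, -1.93, -0.583]
contact_force: [0.1, 1.3, -0.6]
grip_width: 0.0501
gripper_force: 0.0
```

Run:
```python
from h import *
o=r.get_obs(); print(o["joints"].round(2),o["tcp_pos"],R.from_rotvec(o["orientation"]).as_matrix().round(3))
```

```text
[ 0.9   0.72 -0.54  1.35 -0.2   1.45  0.55] [ 0.588479   -0.28071211  0.24307886] [[-0.061  0.998 -0.031]
 [ 0.814  0.068  0.577]
 [ 0.578  0.01  -0.816]]
```

>>> {"fn": "send_rows", "kwargs": {
  "deltas": [
    {"dx": 0, "dy": 0, "dz": -40, "rx": 0, "ry": 0, "rz": 0},
    {"dx": 0, "dy": 0, "dz": -80, "rx": 0, "ry": 0, "rz": 0},
    {"dx": 0, "dy": 0, "dz": -120, "rx": 0, "ry": 0, "rz": 0},
    {"dx": 0, "dy": 0, "dz": -155, "rx": 0, "ry": 0, "rz": 0},
    {"dx": 0, "dy": 0, "dz": -180, "rx": 0, "ry": 0, "rz": 0}
  ]
}}

```text
clock: 2.65
tcp_pos: [0.5863, -0.2793, 0.058]
orientation: [-1.798, -1.929, -0.574]
contact_force: [-0.4, -0.8, 0.2]
grip_width: 0.0501
gripper_force: 0.0
```

>>> {"fn": "send_rows", "kwargs": {
  "deltas": [
    {"dx": 0, "dy": 0, "dz": -15, "rx": 0, "ry": 0, "rz": 0},
    {"dx": 0, "dy": 10, "dz": -28, "rx": 0, "ry": 0, "rz": 0},
    {"dx": -1, "dy": 20, "dz": -28, "rx": 0, "ry": 0, "rz": 0},
    {"dx": -2, "dy": 30, "dz": -28, "rx": 0, "ry": 0, "rz": 0},
    {"dx": -2, "dy": 38, "dz": -28, "rx": 0, "ry": 0, "rz": 0}
  ]
}}

```text
clock: 3.07
tcp_pos: [0.5869, -0.2403, 0.0359]
orientation: [-1.799, -1.934, -0.578]
contact_force: [0.2, 0.3, 0.2]
grip_width: 0.05
gripper_force: 0.0
```

>>> {"fn": "send_rows", "kwargs": {
  "deltas": [
    {"dx": -0.5, "dy": 7, "dz": 0, "rx": 0, "ry": 0, "rz": 0},
    {"dx": -1, "dy": 14, "dz": 0, "rx": 0, "ry": 0, "rz": 0},
    {"dx": -1, "dy": 21, "dz": 0, "rx": 0, "ry": 0, "rz": 0},
    {"dx": -2, "dy": 27, "dz": 0, "rx": 0, "ry": 0, "rz": 0},
    {"dx": -2, "dy": 32, "dz": 0, "rx": 0, "ry": 0, "rz": 0}
  ]
}}

```text
clock: 3.48
tcp_pos: [0.5847, -0.21, 0.0349]
orientation: [-1.801, -1.934, -0.577]
contact_force: [0.4, -2.9, 1.5]
grip_width: 0.0503
gripper_force: 1.4
```

```bash
cat >> h.py <<'E'
LIP=np.array([.574,-.0546]); XS=np.array([-.06,.998]); YS=np.array([-.998,-.06])
def sta(q): d=np.asarray(q)[...,:2]-LIP; return np.stack([d@XS,d@YS],-1)*1000
E
python3 - <<'E'
from h import *
f=cam("top"); p=cloud(f); print(r.get_obs()["tcp_pos"])
rc=box(p,c=(.58,-.13)); print(rc,sta(np.array(rc[0])/1000))
cv2.imwrite("pics/t1.png",cv2.resize(f["frame"][150:300,160:460],(800,400)))
E
```

```text
[ 0.58453771 -0.20845418  0.03489859]
((572.3206176757812, -174.59677124023438), (146.02325439453125, 110.30760955810547), 83.86985778808594) [-119.65601476    8.87582983]
```

View pics/t1.png

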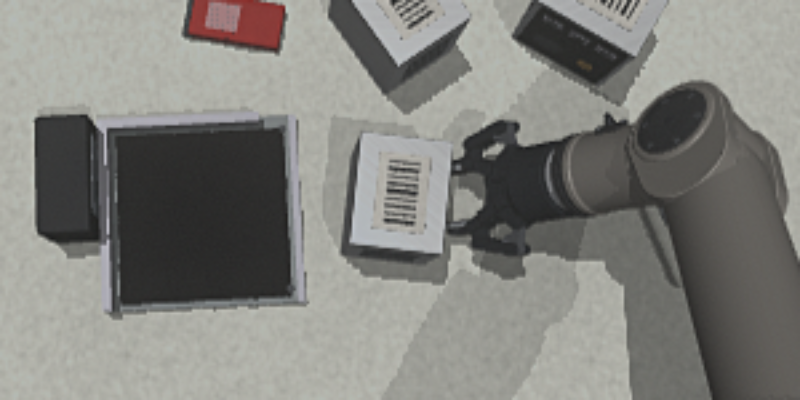

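The unit (crop 400,195) is sliding and squaring up, with both fingertips near its panel (crop 455,165 and 455,228). About 48 mm remain to the lip.

>>> {"fn": "send_rows", "kwargs": {
  "deltas": [
    {"dx": -0.5, "dy": 9, "dz": 0, "rx": 0, "ry": 0, "rz": 0},
    {"dx": -1, "dy": 18, "dz": 0, "rx": 0, "ry": 0, "rz": 0},
    {"dx": -1.5, "dy": 26, "dz": 0, "rx": 0, "ry": 0, "rz": 0},
    {"dx": -2, "dy": 34, "dz": 0, "rx": 0, "ry": 0, "rz": 0},
    {"dx": -2.5, "dy": 41, "dz": 0, "rx": 0, "ry": 0, "rz": 0}
  ]
}}

```text
clock: 3.95
tcp_pos: [0.5813, -0.1676, 0.0342]
orientation: [-1.798, -1.933, -0.576]
contact_force: [-0.1, -3.5, 1.7]
grip_width: 0.0504
gripper_force: 1.6
```

>>> {"fn": "send_rows", "kwargs": {
  "deltas": [
    {"dx": 0, "dy": 1, "dz": 0, "rx": 0, "ry": 0, "rz": 0},
    {"dx": 0, "dy": 2, "dz": 0, "rx": 0, "ry": 0, "rz": 0},
    {"dx": 0, "dy": 3, "dz": 0, "rx": 0, "ry": 0, "rz": 0},
    {"dx": 0, "dy": 4, "dz": 0, "rx": 0, "ry": 0, "rz": 0},
    {"dx": 0, "dy": 5, "dz": 0, "rx": 0, "ry": 0, "rz": 0}
  ]
}}

```text
clock: 4.37
tcp_pos: [0.5815, -0.1646, 0.0341]
orientation: [-1.801, -1.932, -0.576]
contact_force: [-0.9, -3.8, 0.5]
grip_width: 0.0499
gripper_force: 1.5
```

```bash
cat > m.py <<'E'
from h import *
f=cam("top"); p=cloud(f); o=r.get_obs(); print(o["tcp_pos"],o["contact_force"].round(1))
# light-coloured top face only
m=meas(p,.145,.156,(.58,-.10),.13)[0]&(f["frame"].min(-1)>95)
m=cv2.morphologyEx(m.astype(np.uint8),cv2.MORPH_OPEN,np.ones((3,3)))>0
rc=cv2.minAreaRect((p[m][:,:2]*1000).astype(np.float32)); print(rc,sta(np.array(rc[0])/1000))
E
python3 m.py
```

```text
[ 0.58160592 -0.16436061  0.03416387] [-0.6 -2.5  1.6]
((564.692626953125, -108.81997680664062), (109.44449615478516, 89.25926208496094), 4.108119487762451) [-53.55309447  12.54195691]
```

>>> {"fn": "send_rows", "kwargs": {
  "deltas": [
    {"dx": 0, "dy": 2, "dz": 0, "rx": 0, "ry": 0, "rz": 0},
    {"dx": 0, "dy": 4, "dz": 0, "rx": 0, "ry": 0, "rz": 0},
    {"dx": 0, "dy": 6, "dz": 0, "rx": 0, "ry": 0, "rz": 0},
    {"dx": 0, "dy": 7, "dz": 0, "rx": 0, "ry": 0, "rz": 0},
    {"dx": 0, "dy": 8, "dz": 0, "rx": 0, "ry": 0, "rz": 0}
  ]
}}

```text
clock: 4.83
tcp_pos: [0.5818, -0.1559, 0.0342]
orientation: [-1.8, -1.933, -0.577]
contact_force: [-1.3, -5.0, 0.9]
grip_width: 0.0497
gripper_force: 2.5
```

>>> {"fn": "send_rows", "kwargs": {
  "deltas": [
    {"dx": 0, "dy": 1, "dz": 0, "rx": 0, "ry": 0, "rz": 0},
    {"dx": 0, "dy": 2, "dz": 0, "rx": 0, "ry": 0, "rz": 0},
    {"dx": 0, "dy": 3, "dz": 0, "rx": 0, "ry": 0, "rz": 0},
    {"dx": 0, "dy": 4, "dz": 0, "rx": 0, "ry": 0, "rz": 0}
  ]
}}

```text
clock: 5.17
tcp_pos: [0.5818, -0.1557, 0.0341]
orientation: [-1.805, -1.934, -0.574]
contact_force: [-2.5, -13.6, 4.8]
grip_width: 0.0502
gripper_force: 6.6
```

```bash
python3 m.py
```

```text
[ 0.58174635 -0.15572018  0.03414271] [ -2.3 -11.9   3.5]
((565.0370483398438, -100.45658874511719), (110.09020233154297, 88.79812622070312), 3.6702494621276855) [-45.22709847  11.69642108]
```

The unit is square against the lip: 93.7° against the station's 93.4°, front face at the lip, push force 13.6 N with no further motion. Now I'll back off, rise and push high on the panel.

>>> {"fn": "send_rows", "kwargs": {
  "deltas": [
    {"dx": 0, "dy": -20, "dz": 0, "rx": 0, "ry": 0, "rz": 0},
    {"dx": -4, "dy": -22, "dz": 30, "rx": 0, "ry": 0, "rz": 0},
    {"dx": -8, "dy": -22, "dz": 65, "rx": 0, "ry": 0, "rz": 0},
    {"dx": -13, "dy": -22, "dz": 96, "rx": 0, "ry": 0, "rz": 0},
    {"dx": -13, "dy": -12, "dz": 96, "rx": 0, "ry": 0, "rz": 0}
  ]
}}

```text
clock: 5.63
tcp_pos: [0.5715, -0.1655, 0.1361]
orientation: [-1.805, -1.937, -0.583]
contact_force: [1.1, 0.1, 0.4]
grip_width: 0.0501
gripper_force: 0.0
```

>>> {"fn": "send_rows", "kwargs": {
  "deltas": [
    {"dx": 0, "dy": 5, "dz": 0, "rx": 0, "ry": 0, "rz": 0},
    {"dx": -1, "dy": 10, "dz": 0, "rx": 0, "ry": 0, "rz": 0},
    {"dx": -1, "dy": 15, "dz": 2, "rx": 0, "ry": 0, "rz": 0},
    {"dx": -1, "dy": 21, "dz": 5, "rx": 0, "ry": 0, "rz": 0},
    {"dx": -2, "dy": 27, "dz": 8, "rx": 0, "ry": 0, "rz": 0}
  ]
}}

```text
clock: 6.05
tcp_pos: [0.5669, -0.1366, 0.138]
orientation: [-1.8, -1.931, -0.577]
contact_force: [1.0, -4.0, 4.2]
grip_width: 0.0502
gripper_force: 1.9
```

Run:
```python
from h import *
print(r.get_obs()["tcp_pos"],r.get_obs()["contact_force"].round(1))
f=cam("scene"); cv2.imwrite("pics/s1.png",cv2.resize(f["frame"][110:260,160:360],(800,600)))
```

```text
[ 0.56686312 -0.13657719  0.1379754 ] [ 1.  -4.   4.2]
```

View pics/s1.png

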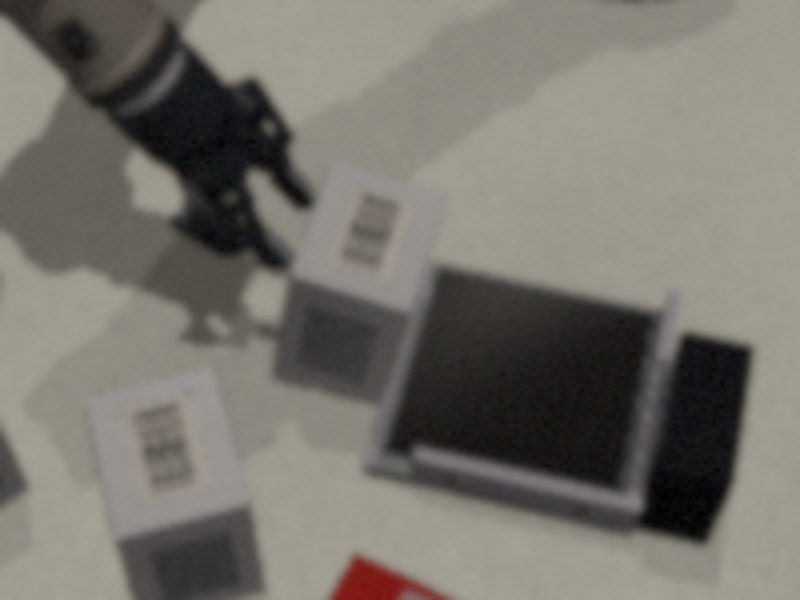

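The unit (crop 355,260) is tilting over the lip, with both fingertips high on the panel (crop 300,195 and 280,260). I'll keep following the arc.

>>> {"fn": "send_rows", "kwargs": {
  "deltas": [
    {"dx": 0, "dy": 8, "dz": 3, "rx": 0, "ry": 0, "rz": 0},
    {"dx": -1, "dy": 16, "dz": 6, "rx": 0, "ry": 0, "rz": 0},
    {"dx": -1, "dy": 24, "dz": 8, "rx": 0, "ry": 0, "rz": 0},
    {"dx": -2, "dy": 32, "dz": 10, "rx": 0, "ry": 0, "rz": 0},
    {"dx": -2, "dy": 40, "dz": 12, "rx": 0, "ry": 0, "rz": 0}
  ]
}}

```text
clock: 6.52
tcp_pos: [0.5641, -0.095, 0.1503]
orientation: [-1.798, -1.933, -0.576]
contact_force: [-0.0, 0.4, 0.5]
grip_width: 0.0501
gripper_force: 0.1
```

>>> {"fn": "send_rows", "kwargs": {
  "deltas": [
    {"dx": 0, "dy": 8, "dz": 1, "rx": 0, "ry": 0, "rz": 0},
    {"dx": -1, "dy": 16, "dz": 2, "rx": 0, "ry": 0, "rz": 0},
    {"dx": -1, "dy": 24, "dz": 3, "rx": 0, "ry": 0, "rz": 0},
    {"dx": -2, "dy": 32, "dz": 3, "rx": 0, "ry": 0, "rz": 0},
    {"dx": -2, "dy": 40, "dz": 3, "rx": 0, "ry": 0, "rz": 0}
  ]
}}

```text
clock: 6.93
tcp_pos: [0.5624, -0.0558, 0.1532]
orientation: [-1.799, -1.933, -0.577]
contact_force: [0.4, -0.2, 0.3]
grip_width: 0.0501
gripper_force: 0.0
```

Run:
```python
from h import *
print(r.get_obs()["tcp_pos"],r.get_obs()["contact_force"].round(1))
f=cam("scene"); cv2.imwrite("pics/s2.png",cv2.resize(f["frame"][110:260,160:360],(800,600)))
```

```text
[ 0.56240934 -0.05578257  0.15319492] [ 0.4 -0.2  0.3]
```

View pics/s2.png

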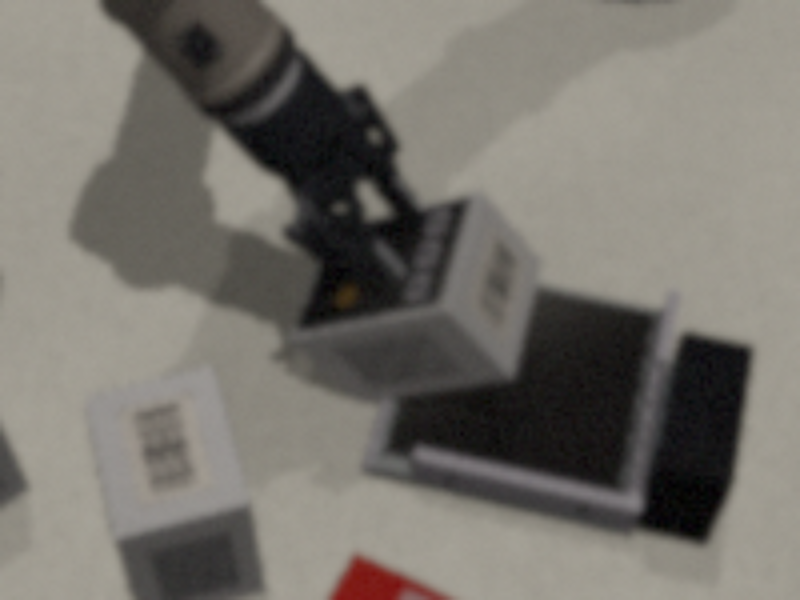

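The unit (crop 420,290) is well past its balance point and toppling onto the stage, panel up. I'll lift clear and look.

>>> {"fn": "send_rows", "kwargs": {
  "deltas": [
    {"dx": 0, "dy": -10, "dz": 20, "rx": 0, "ry": 0, "rz": 0},
    {"dx": 0, "dy": -35, "dz": 50, "rx": 0, "ry": 0, "rz": 0},
    {"dx": 0, "dy": -70, "dz": 70, "rx": 0, "ry": 0, "rz": 0},
    {"dx": 0, "dy": -105, "dz": 80, "rx": 0, "ry": 0, "rz": 0},
    {"dx": 0, "dy": -140, "dz": 80, "rx": 0, "ry": 0, "rz": 0}
  ]
}}

```text
clock: 7.4
tcp_pos: [0.564, -0.1983, 0.2364]
orientation: [-1.801, -1.937, -0.579]
contact_force: [0.3, -0.2, -0.4]
grip_width: 0.0498
gripper_force: 0.0
```

```bash
cat > m2.py <<'E'
from h import *
import sys
f=cam("top"); p=cloud(f); o=r.get_obs(); print(o["tcp_pos"],o["contact_force"].round(1))
s=sta(p); m=(p[...,2]>.09)&(p[...,2]<.118)&(s[...,0]>-60)&(s[...,0]<206)&(abs(s[...,1])<110)&(np.array(s[...,0])<208)
lab,st=cv2.connectedComponentsWithStats(m.astype(np.uint8))[1:3]
for i in range(1,len(st)):
    if st[i,4]>300:
        a=s[lab==i].astype(np.float32); print("z",np.median(p[lab==i][:,2]).round(4),"station rect",cv2.minAreaRect(a),a.min(0),a.max(0))
if len(sys.argv)>1: cv2.imwrite(f"pics/{sys.argv[1]}.png",cv2.resize(f["frame"][150:300,160:360],(800,600)))
E
python3 m2.py t2
```

```text
[ 0.56299672 -0.20801907  0.23333934] [-0.3 -7.6 -1.3]
z 0.1053 station rect ((33.860740661621094, 12.669204711914062), (109.9644546508789, 150.21615600585938), 89.9400405883789) [-41.274952 -42.368534] [108.99348  67.62678]
```

View pics/t2.png

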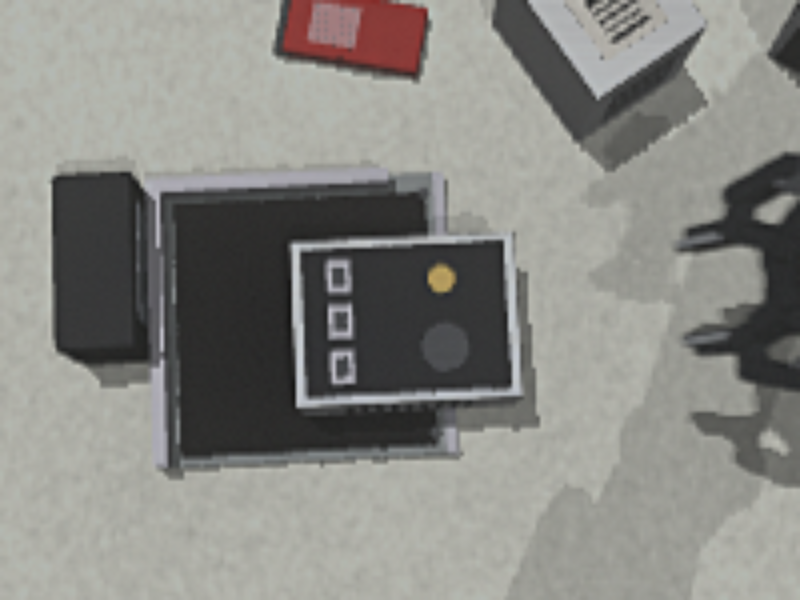

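The unit lies flat on the stage with the panel up (crop 405,320) and the label end towards the reader (crop left edge, x≈295). It is aligned, its top is at 0.105, and it has 91 mm to go to the sill and 48 mm to the rail. I'll push the base end first.

>>> {"fn": "send_rows", "kwargs": {
  "deltas": [
    {"dx": 2, "dy": 0, "dz": -36, "rx": 0, "ry": 0, "rz": 0},
    {"dx": 4, "dy": 0, "dz": -72, "rx": 0, "ry": 0, "rz": 0},
    {"dx": 6, "dy": 0, "dz": -108, "rx": 0, "ry": 0, "rz": 0},
    {"dx": 7, "dy": 0, "dz": -144, "rx": 0, "ry": 0, "rz": 0},
    {"dx": 7, "dy": 0, "dz": -179, "rx": 0, "ry": 0, "rz": 0}
  ]
}}

```text
clock: 7.87
tcp_pos: [0.5696, -0.1964, 0.0523]
orientation: [-1.8, -1.933, -0.577]
contact_force: [-0.2, 0.0, 1.3]
grip_width: 0.0497
gripper_force: 0.0
```

>>> {"fn": "send_rows", "kwargs": {
  "deltas": [
    {"dx": -1, "dy": 18, "dz": 0, "rx": 0, "ry": 0, "rz": 0},
    {"dx": -2, "dy": 36, "dz": 0, "rx": 0, "ry": 0, "rz": 0},
    {"dx": -3, "dy": 54, "dz": 0, "rx": 0, "ry": 0, "rz": 0},
    {"dx": -4, "dy": 70, "dz": 0, "rx": 0, "ry": 0, "rz": 0},
    {"dx": -5, "dy": 82, "dz": 0, "rx": 0, "ry": 0, "rz": 0}
  ]
}}

```text
clock: 8.28
tcp_pos: [0.5645, -0.1126, 0.0543]
orientation: [-1.798, -1.933, -0.577]
contact_force: [0.2, 0.3, -0.1]
grip_width: 0.0501
gripper_force: 0.0
```

>>> {"fn": "send_rows", "kwargs": {
  "deltas": [
    {"dx": -0.5, "dy": 8, "dz": 0, "rx": 0, "ry": 0, "rz": 0},
    {"dx": -1, "dy": 16, "dz": 0, "rx": 0, "ry": 0, "rz": 0},
    {"dx": -1.5, "dy": 24, "dz": 0, "rx": 0, "ry": 0, "rz": 0},
    {"dx": -2, "dy": 32, "dz": 0, "rx": 0, "ry": 0, "rz": 0},
    {"dx": -2.5, "dy": 40, "dz": 0, "rx": 0, "ry": 0, "rz": 0}
  ]
}}

```text
clock: 8.7
tcp_pos: [0.5627, -0.0752, 0.0544]
orientation: [-1.802, -1.933, -0.577]
contact_force: [0.6, -4.0, 2.3]
grip_width: 0.0498
gripper_force: 1.7
```

```bash
python3 m2.py
```

```text
[ 0.56209787 -0.07243194  0.05469315] [-0.2 -0.6 -0.5]
z 0.1052 station rect ((67.11702728271484, 12.35866928100586), (149.9886474609375, 111.39222717285156), 0.3308832347393036) [ -7.9759526 -43.502148 ] [142.16818  67.93872]
```

>>> {"fn": "send_rows", "kwargs": {
  "deltas": [
    {"dx": -0.5, "dy": 8, "dz": 0, "rx": 0, "ry": 0, "rz": 0},
    {"dx": -1, "dy": 16, "dz": 0, "rx": 0, "ry": 0, "rz": 0},
    {"dx": -1.5, "dy": 24, "dz": 0, "rx": 0, "ry": 0, "rz": 0},
    {"dx": -2, "dy": 31, "dz": 0, "rx": 0, "ry": 0, "rz": 0},
    {"dx": -2.5, "dy": 37, "dz": 0, "rx": 0, "ry": 0, "rz": 0}
  ]
}}

```text
clock: 9.17
tcp_pos: [0.5594, -0.0366, 0.0543]
orientation: [-1.799, -1.933, -0.577]
contact_force: [0.1, -3.0, 1.5]
grip_width: 0.0501
gripper_force: 1.4
```

>>> {"fn": "send_rows", "kwargs": {
  "deltas": [
    {"dx": 0, "dy": 5, "dz": 0, "rx": 0, "ry": 0, "rz": 0},
    {"dx": -0.5, "dy": 10, "dz": 0, "rx": 0, "ry": 0, "rz": 0},
    {"dx": -1, "dy": 14, "dz": 0, "rx": 0, "ry": 0, "rz": 0},
    {"dx": -1, "dy": 16, "dz": 0, "rx": 0, "ry": 0, "rz": 0}
  ]
}}

```text
clock: 9.5
tcp_pos: [0.5585, -0.0209, 0.0543]
orientation: [-1.799, -1.933, -0.577]
contact_force: [-1.1, -2.1, 0.3]
grip_width: 0.0505
gripper_force: 1.3
```

```bash
python3 m2.py
```

```text
[ 0.5584219  -0.02068445  0.05430778] [ 0.1 -1.5  0.6]
z 0.1052 station rect ((121.32728576660156, 13.450206756591797), (150.42422485351562, 110.82000732421875), 0.4467124342918396) [ 45.84858  -42.333263] [196.51526  69.17072]
```

The unit is 3.7 mm from the sill. Now I'll reposition with the tool vertical and the fingers spread along the station's x, to push it sideways to the rail.

>>> {"fn": "send_rows", "kwargs": {
  "deltas": [
    {"dx": 0, "dy": -20, "dz": 10, "rx": 0, "ry": 0, "rz": 0},
    {"dx": 0, "dy": -30, "dz": 45, "rx": 0, "ry": 0, "rz": 0},
    {"dx": 0, "dy": -30, "dz": 85, "rx": 0, "ry": 0, "rz": 0},
    {"dx": 0, "dy": -30, "dz": 120, "rx": 0, "ry": 0, "rz": 0},
    {"dx": 0, "dy": -30, "dz": 150, "rx": 0, "ry": 0, "rz": 0}
  ]
}}

```text
clock: 9.97
tcp_pos: [0.5588, -0.0511, 0.2068]
orientation: [-1.799, -1.933, -0.578]
contact_force: [0.4, 0.4, 0.1]
grip_width: 0.0498
gripper_force: 0.0
```

>>> {"fn": "send_rows", "kwargs": {
  "deltas": [
    {"dx": -8, "dy": 0, "dz": 0, "rx": -7, "ry": -0.4, "rz": 0},
    {"dx": -16, "dy": 0, "dz": 0, "rx": -14, "ry": -0.8, "rz": 0},
    {"dx": -24, "dy": 0, "dz": 0, "rx": -21, "ry": -1.2, "rz": 0},
    {"dx": -32, "dy": 0, "dz": 0, "rx": -28, "ry": -1.6, "rz": 0},
    {"dx": -40, "dy": 0, "dz": 0, "rx": -35, "ry": -2, "rz": 0}
  ]
}}

```text
clock: 10.38
tcp_pos: [0.5187, -0.0514, 0.2055]
orientation: [2.137, 2.295, -0.002]
contact_force: [0.0, 0.3, -1.4]
grip_width: 0.0497
gripper_force: 0.0
```

>>> {"fn": "send_rows", "kwargs": {
  "deltas": [
    {"dx": -4, "dy": 8, "dz": 0, "rx": 0, "ry": 0, "rz": 6},
    {"dx": -8, "dy": 16, "dz": 0, "rx": 0, "ry": 0, "rz": 12},
    {"dx": -12, "dy": 24, "dz": 0, "rx": 0, "ry": 0, "rz": 18},
    {"dx": -16, "dy": 32, "dz": 0, "rx": 0, "ry": 0, "rz": 24},
    {"dx": -20, "dy": 40, "dz": 0, "rx": 0, "ry": 0, "rz": 30}
  ]
}}

```text
clock: 10.8
tcp_pos: [0.4978, -0.0106, 0.2041]
orientation: [-1.464, -2.779, 0.0]
contact_force: [0.8, -0.5, 0.3]
grip_width: 0.0501
gripper_force: 0.0
```

>>> {"fn": "send_rows", "kwargs": {
  "deltas": [
    {"dx": -4, "dy": 8, "dz": 0, "rx": 0, "ry": 0, "rz": 6},
    {"dx": -8, "dy": 16, "dz": 0, "rx": 0, "ry": 0, "rz": 12},
    {"dx": -12, "dy": 24, "dz": 0, "rx": 0, "ry": 0, "rz": 18},
    {"dx": -16, "dy": 32, "dz": 0, "rx": 0, "ry": 0, "rz": 24},
    {"dx": -20, "dy": 40, "dz": 0, "rx": 0, "ry": 0, "rz": 30}
  ]
}}

```text
clock: 11.22
tcp_pos: [0.4778, 0.0292, 0.2041]
orientation: [-0.695, -3.062, -0.0]
contact_force: [0.3, -0.2, 0.5]
grip_width: 0.0501
gripper_force: 0.0
```

>>> {"fn": "send_rows", "kwargs": {
  "deltas": [
    {"dx": -4, "dy": 6, "dz": 0, "rx": 0, "ry": 0, "rz": 6},
    {"dx": -8, "dy": 12, "dz": 0, "rx": 0, "ry": 0, "rz": 12},
    {"dx": -12, "dy": 18, "dz": 0, "rx": 0, "ry": 0, "rz": 18},
    {"dx": -16, "dy": 25, "dz": 0, "rx": 0, "ry": 0, "rz": 24},
    {"dx": -18, "dy": 33, "dz": 0, "rx": 0, "ry": 0, "rz": 30}
  ]
}}

```text
clock: 11.63
tcp_pos: [0.4595, 0.0618, 0.2041]
orientation: [0.121, -3.138, 0.0]
contact_force: [0.1, 0.7, 0.4]
grip_width: 0.0499
gripper_force: 0.0
```

```bash
python3 - <<'E'
from h import *
o=r.get_obs(); print(o["joints"].round(2),o["tcp_pos"],R.from_rotvec(o["orientation"]).as_matrix().round(3))
E
python3 m2.py
```

```text
[ 0.5   0.28 -0.88  2.04  0.27  0.94  1.12] [0.45951863 0.06177536 0.20406266] [[-0.997 -0.077 -0.002]
 [-0.077  0.997 -0.   ]
 [ 0.002 -0.    -1.   ]]
[0.45935376 0.06364468 0.20421603] [-0.6  0.8  0.2]
z 0.1052 station rect ((121.57160186767578, 13.541145324707031), (150.40504455566406, 110.08275604248047), 0.3769386112689972) [ 46.109165 -41.799774] [196.96674   68.195656]
```

>>> {"fn": "send_rows", "kwargs": {
  "deltas": [
    {"dx": 0, "dy": 0, "dz": -30, "rx": 0, "ry": 0, "rz": 0},
    {"dx": 0, "dy": 0, "dz": -60, "rx": 0, "ry": 0, "rz": 0},
    {"dx": 0, "dy": 0, "dz": -95, "rx": 0, "ry": 0, "rz": 0},
    {"dx": 0, "dy": 0, "dz": -125, "rx": 0, "ry": 0, "rz": 0},
    {"dx": 0, "dy": 0, "dz": -148, "rx": 0, "ry": 0, "rz": -0.7}
  ]
}}

```text
clock: 12.1
tcp_pos: [0.4593, 0.061, 0.0539]
orientation: [0.089, -3.137, 0.0]
contact_force: [0.1, -0.4, 0.0]
grip_width: 0.0501
gripper_force: 0.0
```

>>> {"fn": "send_rows", "kwargs": {
  "deltas": [
    {"dx": 8, "dy": 0.5, "dz": 0, "rx": 0, "ry": 0, "rz": 0},
    {"dx": 16, "dy": 1, "dz": 0, "rx": 0, "ry": 0, "rz": 0},
    {"dx": 24, "dy": 1.5, "dz": 0, "rx": 0, "ry": 0, "rz": 0},
    {"dx": 30, "dy": 2, "dz": 0, "rx": 0, "ry": 0, "rz": 0},
    {"dx": 37, "dy": 2, "dz": 0, "rx": 0, "ry": 0, "rz": 0}
  ]
}}

```text
clock: 12.52
tcp_pos: [0.4989, 0.0634, 0.0576]
orientation: [-0.092, 3.139, -0.0]
contact_force: [-3.4, 0.6, 2.2]
grip_width: 0.0501
gripper_force: 0.0
```

>>> {"fn": "send_rows", "kwargs": {
  "deltas": [
    {"dx": 7, "dy": 0.5, "dz": 0, "rx": 0, "ry": 0, "rz": 0},
    {"dx": 14, "dy": 1, "dz": 0, "rx": 0, "ry": 0, "rz": 0},
    {"dx": 21, "dy": 1.5, "dz": 0, "rx": 0, "ry": 0, "rz": 0},
    {"dx": 27, "dy": 2, "dz": 0, "rx": 0, "ry": 0, "rz": 0},
    {"dx": 32, "dy": 2, "dz": 0, "rx": 0, "ry": 0, "rz": 0}
  ]
}}

```text
clock: 12.93
tcp_pos: [0.5305, 0.0654, 0.0564]
orientation: [-0.093, 3.14, 0.0]
contact_force: [-3.5, 0.7, 2.1]
grip_width: 0.0497
gripper_force: 0.0
```

```bash
python3 m2.py t3
```

```text
[0.53154699 0.06543437 0.05646762] [-0.3 -0.1 -1.8]
z 0.1052 station rect ((121.03083801269531, -32.02109909057617), (109.78758239746094, 150.61697387695312), 88.98567962646484) [ 46.280575 -86.38238 ] [196.16997   24.185804]
```

View pics/t3.png

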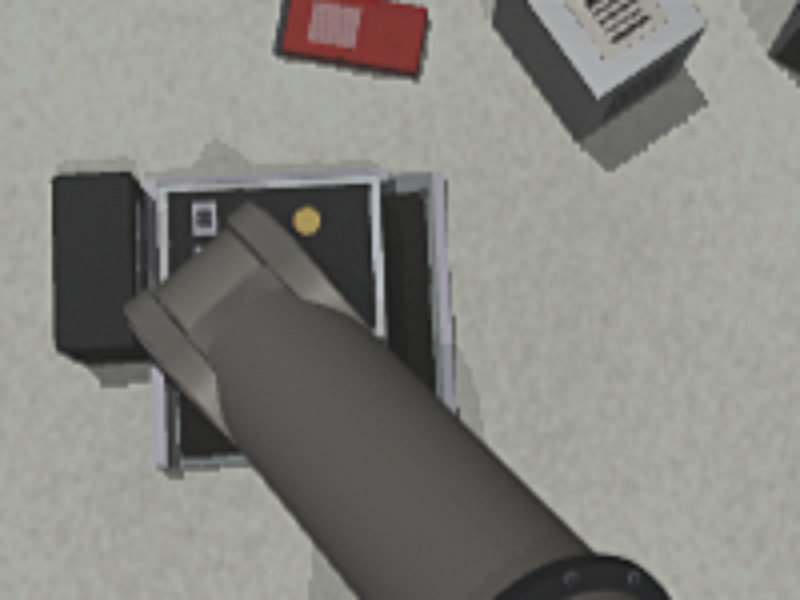

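The unit (crop 270,255) is nearly at the rail (crop y≈180), with 3–4 mm left on both sides. I'll press it to the rail gently.

>>> {"fn": "send_rows", "kwargs": {
  "deltas": [
    {"dx": 1.5, "dy": 0, "dz": 0, "rx": 0, "ry": 0, "rz": 0},
    {"dx": 3, "dy": 0, "dz": 0, "rx": 0, "ry": 0, "rz": 0},
    {"dx": 4, "dy": 0, "dz": 0, "rx": 0, "ry": 0, "rz": 0},
    {"dx": 5, "dy": 0, "dz": 0, "rx": 0, "ry": 0, "rz": 0}
  ]
}}

```text
clock: 13.32
tcp_pos: [0.5345, 0.0653, 0.0562]
orientation: [0.093, -3.14, 0.0]
contact_force: [-1.9, 0.6, -0.7]
grip_width: 0.05
gripper_force: 0.0
```

>>> {"fn": "send_rows", "kwargs": {
  "deltas": [
    {"dx": 0.5, "dy": 0, "dz": 0, "rx": 0, "ry": 0, "rz": 0},
    {"dx": 1, "dy": 0, "dz": 0, "rx": 0, "ry": 0, "rz": 0},
    {"dx": 1.5, "dy": 0, "dz": 0, "rx": 0, "ry": 0, "rz": 0},
    {"dx": 2, "dy": 0, "dz": 0, "rx": 0, "ry": 0, "rz": 0}
  ]
}}

```text
clock: 13.65
tcp_pos: [0.5359, 0.0651, 0.0561]
orientation: [0.093, -3.139, 0.001]
contact_force: [-6.7, -0.4, 3.0]
grip_width: 0.0501
gripper_force: 0.0
```

>>> {"fn": "send_rows", "kwargs": {
  "deltas": [
    {"dx": 1, "dy": 0, "dz": 0, "rx": 0, "ry": 0, "rz": 0},
    {"dx": 2, "dy": 0, "dz": 0, "rx": 0, "ry": 0, "rz": 0},
    {"dx": 3, "dy": 0, "dz": 0, "rx": 0, "ry": 0, "rz": 0},
    {"dx": 3, "dy": 0, "dz": 0, "rx": 0, "ry": 0, "rz": 0}
  ]
}}

```text
clock: 13.98
tcp_pos: [0.5357, 0.0649, 0.0553]
orientation: [0.094, -3.133, 0.003]
contact_force: [-13.9, -0.5, 5.7]
grip_width: 0.0501
gripper_force: 0.0
```

```bash
python3 m2.py
```

```text
[0.53574496 0.06488959 0.05533105] [-13.    0.1   4.1]
z 0.1051 station rect ((120.98839569091797, -38.040462493896484), (108.61499786376953, 151.95497131347656), 88.41187286376953) [ 45.805138 -91.753944] [196.4022   18.33676]
```

The unit is seated on the rail: motion stalled at 13.9 N. I'll go back to the base end for the final push onto the sill.

>>> {"fn": "send_rows", "kwargs": {
  "deltas": [
    {"dx": -15, "dy": 0, "dz": 0, "rx": 0, "ry": 0, "rz": 0},
    {"dx": -38, "dy": 0, "dz": 20, "rx": 0, "ry": 0, "rz": 0},
    {"dx": -40, "dy": 0, "dz": 60, "rx": 0, "ry": 0, "rz": 0},
    {"dx": -40, "dy": 0, "dz": 100, "rx": 0, "ry": 0, "rz": 0},
    {"dx": -40, "dy": 0, "dz": 140, "rx": 0, "ry": 0, "rz": 0}
  ]
}}

```text
clock: 14.45
tcp_pos: [0.4997, 0.0655, 0.1981]
orientation: [-0.094, 3.14, 0.001]
contact_force: [0.9, -0.0, 0.6]
grip_width: 0.0499
gripper_force: 0.0
```

>>> {"fn": "send_rows", "kwargs": {
  "deltas": [
    {"dx": 6, "dy": -8, "dz": 0, "rx": 0, "ry": 0, "rz": -6},
    {"dx": 12, "dy": -16, "dz": 0, "rx": 0, "ry": 0, "rz": -12},
    {"dx": 18, "dy": -24, "dz": 0, "rx": 0, "ry": 0, "rz": -18},
    {"dx": 24, "dy": -32, "dz": 0, "rx": 0, "ry": 0, "rz": -24},
    {"dx": 30, "dy": -40, "dz": 0, "rx": 0, "ry": 0, "rz": -30}
  ]
}}

```text
clock: 14.87
tcp_pos: [0.531, 0.0248, 0.197]
orientation: [0.731, 3.053, 0.001]
contact_force: [-0.1, 0.4, -0.6]
grip_width: 0.0495
gripper_force: 0.0
```

>>> {"fn": "send_rows", "kwargs": {
  "deltas": [
    {"dx": 6, "dy": -8, "dz": 0, "rx": 0, "ry": 0, "rz": -6},
    {"dx": 12, "dy": -16, "dz": 0, "rx": 0, "ry": 0, "rz": -12},
    {"dx": 18, "dy": -24, "dz": 0, "rx": 0, "ry": 0, "rz": -18},
    {"dx": 24, "dy": -32, "dz": 0, "rx": 0, "ry": 0, "rz": -24},
    {"dx": 34, "dy": -40, "dz": 0, "rx": 0, "ry": 0, "rz": -30}
  ]
}}

```text
clock: 15.28
tcp_pos: [0.5644, -0.0152, 0.1968]
orientation: [1.496, 2.761, 0.001]
contact_force: [-0.3, 0.7, -0.2]
grip_width: 0.0499
gripper_force: 0.0
```

>>> {"fn": "send_rows", "kwargs": {
  "deltas": [
    {"dx": 8, "dy": -9, "dz": 0, "rx": 0, "ry": 0, "rz": -6},
    {"dx": 16, "dy": -18, "dz": 0, "rx": 0, "ry": 0, "rz": -12},
    {"dx": 24, "dy": -27, "dz": 0, "rx": 0, "ry": 0, "rz": -18},
    {"dx": 32, "dy": -36, "dz": 0, "rx": 0, "ry": 0, "rz": -24},
    {"dx": 40, "dy": -45, "dz": 0, "rx": 0, "ry": 0, "rz": -30}
  ]
}}

```text
clock: 15.7
tcp_pos: [0.605, -0.0603, 0.1968]
orientation: [2.16, 2.279, 0.002]
contact_force: [0.2, 0.0, 0.4]
grip_width: 0.0497
gripper_force: 0.0
```

```bash
python3 m2.py
python3 - <<'E'
from h import *
print(R.from_rotvec(r.get_obs()["orientation"]).as_matrix().round(3))
E
```

```text
[ 0.60639528 -0.06270485  0.19687544] [ 2.2 -1.1  0.9]
z 0.1052 station rect ((120.6393814086914, -36.267860412597656), (111.88897705078125, 149.67955017089844), 89.96202850341797) [ 45.81857 -92.22974] [195.51399  19.6492 ]
[[-0.045  0.999  0.003]
 [ 0.999  0.045 -0.001]
 [-0.002  0.003 -1.   ]]
```

>>> {"fn": "send_rows", "kwargs": {
  "deltas": [
    {"dx": 0, "dy": 0, "dz": -35, "rx": 0, "ry": 0, "rz": 0.8},
    {"dx": 0, "dy": 0, "dz": -70, "rx": 0, "ry": 0, "rz": 0.8},
    {"dx": 0, "dy": 0, "dz": -105, "rx": 0, "ry": 0, "rz": 0.8},
    {"dx": 0, "dy": 0, "dz": -130, "rx": 0, "ry": 0, "rz": 0.8},
    {"dx": 0, "dy": 0, "dz": -142, "rx": 0, "ry": 0, "rz": 0.8}
  ]
}}

```text
clock: 16.17
tcp_pos: [0.6019, -0.0595, 0.0511]
orientation: [-2.134, -2.301, 0.004]
contact_force: [-0.0, -0.5, 0.1]
grip_width: 0.05
gripper_force: 0.0
```

>>> {"fn": "send_rows", "kwargs": {
  "deltas": [
    {"dx": 0, "dy": 10, "dz": 0, "rx": 0, "ry": 0, "rz": 0},
    {"dx": -1, "dy": 20, "dz": 0, "rx": 0, "ry": 0, "rz": 0},
    {"dx": -1.5, "dy": 28, "dz": 0, "rx": 0, "ry": 0, "rz": 0},
    {"dx": -2, "dy": 34, "dz": 0, "rx": 0, "ry": 0, "rz": 0},
    {"dx": -2, "dy": 40, "dz": 0, "rx": 0, "ry": 0, "rz": 0}
  ]
}}

```text
clock: 16.58
tcp_pos: [0.6029, -0.0188, 0.0562]
orientation: [2.136, 2.3, 0.003]
contact_force: [0.3, -3.4, 1.6]
grip_width: 0.0499
gripper_force: 0.0
```

>>> {"fn": "send_rows", "kwargs": {
  "deltas": [
    {"dx": 0, "dy": 1.5, "dz": 0, "rx": 0, "ry": 0, "rz": 0},
    {"dx": 0, "dy": 3, "dz": 0, "rx": 0, "ry": 0, "rz": 0},
    {"dx": 0, "dy": 4.5, "dz": 0, "rx": 0, "ry": 0, "rz": 0},
    {"dx": 0, "dy": 6, "dz": 0, "rx": 0, "ry": 0, "rz": 0},
    {"dx": 0, "dy": 7, "dz": 0, "rx": 0, "ry": 0, "rz": 0}
  ]
}}

```text
clock: 17.0
tcp_pos: [0.6019, -0.0165, 0.0546]
orientation: [2.141, 2.295, -0.005]
contact_force: [0.1, -11.1, 3.9]
grip_width: 0.05
gripper_force: 0.0
```

>>> {"fn": "send_rows", "kwargs": {
  "deltas": [
    {"dx": 0, "dy": 1, "dz": 0, "rx": 0, "ry": 0, "rz": 0},
    {"dx": 0, "dy": 2, "dz": 0, "rx": 0, "ry": 0, "rz": 0},
    {"dx": 0, "dy": 3, "dz": 0, "rx": 0, "ry": 0, "rz": 0},
    {"dx": 0, "dy": 3, "dz": 0, "rx": 0, "ry": 0, "rz": 0}
  ]
}}

```text
clock: 17.33
tcp_pos: [0.6016, -0.0164, 0.0544]
orientation: [2.144, 2.291, -0.009]
contact_force: [-0.8, -13.7, 4.3]
grip_width: 0.0503
gripper_force: 0.0
```

>>> {"fn": "send_rows", "kwargs": {
  "deltas": [
    {"dx": 0, "dy": -20, "dz": 0, "rx": 0, "ry": 0, "rz": 0},
    {"dx": 0, "dy": -40, "dz": 20, "rx": 0, "ry": 0, "rz": 0},
    {"dx": 0, "dy": -70, "dz": 50, "rx": 0, "ry": 0, "rz": 0},
    {"dx": 0, "dy": -100, "dz": 80, "rx": 0, "ry": 0, "rz": 0},
    {"dx": 0, "dy": -130, "dz": 110, "rx": 0, "ry": 0, "rz": 0}
  ]
}}

```text
clock: 17.75
tcp_pos: [0.6012, -0.1388, 0.1637]
orientation: [-2.137, -2.301, -0.0]
contact_force: [0.7, 0.3, 0.3]
grip_width: 0.0501
gripper_force: 0.0
```

```bash
python3 m2.py t4
```

```text
[ 0.60408888 -0.14796165  0.16991666] [ 2.  -5.6  4.2]
z 0.1053 station rect ((125.27549743652344, -34.799278259277344), (150.3199005126953, 110.76732635498047), 0.46129652857780457) [ 50.226124 -90.682976] [200.83241   20.824545]
```

View pics/t4.png

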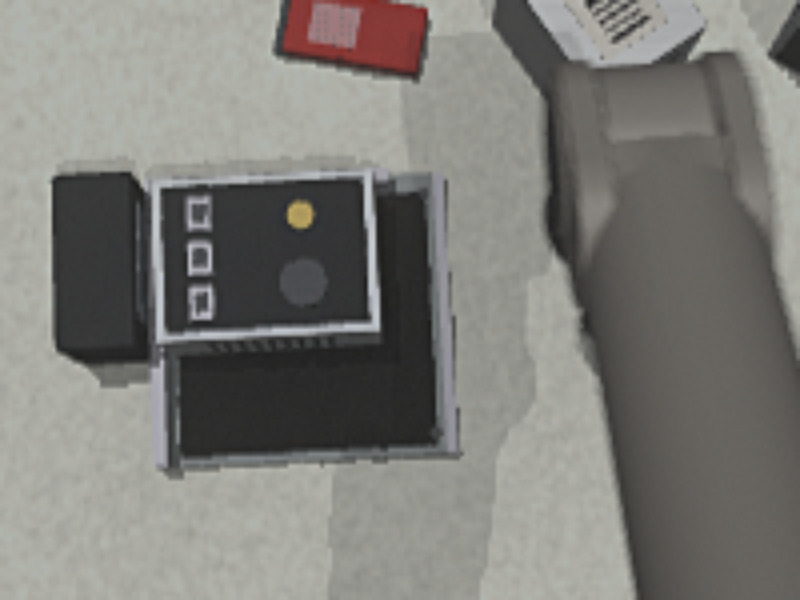

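The unit (crop 265,255) is in the corner, measured centre (125.3, -34.8) against the (125, -35) expected. The label end is at the sill and the far side at the rail. The last push may have drawn it about 1 mm off the rail, so I'll press the side lightly once more, biased towards the sill.

>>> {"fn": "send_rows", "kwargs": {
  "deltas": [
    {"dx": -7, "dy": 12, "dz": 8, "rx": 0, "ry": 0, "rz": 6},
    {"dx": -14, "dy": 24, "dz": 16, "rx": 0, "ry": 0, "rz": 12},
    {"dx": -21, "dy": 36, "dz": 24, "rx": 0, "ry": 0, "rz": 18},
    {"dx": -28, "dy": 48, "dz": 32, "rx": 0, "ry": 0, "rz": 24},
    {"dx": -36, "dy": 60, "dz": 36, "rx": 0, "ry": 0, "rz": 30}
  ]
}}

```text
clock: 18.22
tcp_pos: [0.5658, -0.0771, 0.1995]
orientation: [1.463, 2.779, 0.001]
contact_force: [0.2, 0.6, -0.2]
grip_width: 0.0502
gripper_force: 0.0
```

>>> {"fn": "send_rows", "kwargs": {
  "deltas": [
    {"dx": -7, "dy": 14, "dz": 0, "rx": 0, "ry": 0, "rz": 6},
    {"dx": -14, "dy": 28, "dz": 0, "rx": 0, "ry": 0, "rz": 12},
    {"dx": -21, "dy": 42, "dz": 0, "rx": 0, "ry": 0, "rz": 18},
    {"dx": -28, "dy": 56, "dz": 0, "rx": 0, "ry": 0, "rz": 24},
    {"dx": -36, "dy": 72, "dz": 0, "rx": 0, "ry": 0, "rz": 30}
  ]
}}

```text
clock: 18.63
tcp_pos: [0.5293, -0.0055, 0.1985]
orientation: [-0.695, -3.064, -0.0]
contact_force: [0.1, -0.3, 0.5]
grip_width: 0.05
gripper_force: 0.0
```

>>> {"fn": "send_rows", "kwargs": {
  "deltas": [
    {"dx": -9, "dy": 15, "dz": 0, "rx": 0, "ry": 0, "rz": 6},
    {"dx": -18, "dy": 30, "dz": 0, "rx": 0, "ry": 0, "rz": 12},
    {"dx": -27, "dy": 45, "dz": 0, "rx": 0, "ry": 0, "rz": 18},
    {"dx": -36, "dy": 60, "dz": 0, "rx": 0, "ry": 0, "rz": 24},
    {"dx": -44, "dy": 76, "dz": 0, "rx": 0, "ry": 0, "rz": 30}
  ]
}}

```text
clock: 19.05
tcp_pos: [0.4848, 0.0707, 0.1985]
orientation: [0.123, -3.139, -0.0]
contact_force: [0.6, 0.2, -1.0]
grip_width: 0.0501
gripper_force: 0.0
```

```bash
python3 m2.py
python3 - <<'E'
from h import *
print(R.from_rotvec(r.get_obs()["orientation"]).as_matrix().round(3))
E
```

```text
[0.48322824 0.07448777 0.19872808] [-1.4  2.4 -0.6]
z 0.1053 station rect ((125.38801574707031, -34.69498062133789), (150.48699951171875, 111.7390365600586), 0.4226624369621277) [ 50.228054 -91.06283 ] [200.97652   20.875422]
[[-0.996 -0.089 -0.001]
 [-0.089  0.996  0.002]
 [ 0.001  0.002 -1.   ]]
```

>>> {"fn": "send_rows", "kwargs": {
  "deltas": [
    {"dx": 0, "dy": 0, "dz": -35, "rx": 0, "ry": 0, "rz": -0.8},
    {"dx": 0, "dy": 0, "dz": -70, "rx": 0, "ry": 0, "rz": -0.8},
    {"dx": 0, "dy": 0, "dz": -105, "rx": 0, "ry": 0, "rz": -0.8},
    {"dx": 0, "dy": 0, "dz": -130, "rx": 0, "ry": 0, "rz": -0.8},
    {"dx": 0, "dy": 0, "dz": -142, "rx": 0, "ry": 0, "rz": -0.8}
  ]
}}

```text
clock: 19.52
tcp_pos: [0.4836, 0.0696, 0.0536]
orientation: [0.092, -3.135, -0.0]
contact_force: [-0.7, -0.0, 0.1]
grip_width: 0.0505
gripper_force: 0.0
```

>>> {"fn": "send_rows", "kwargs": {
  "deltas": [
    {"dx": 12, "dy": 0.5, "dz": 0, "rx": 0, "ry": 0, "rz": 0},
    {"dx": 24, "dy": 1, "dz": 0, "rx": 0, "ry": 0, "rz": 0},
    {"dx": 34, "dy": 1.5, "dz": 0, "rx": 0, "ry": 0, "rz": 0},
    {"dx": 42, "dy": 2, "dz": 0, "rx": 0, "ry": 0, "rz": 0},
    {"dx": 47, "dy": 2, "dz": 0, "rx": 0, "ry": 0, "rz": 0}
  ]
}}

```text
clock: 19.93
tcp_pos: [0.5342, 0.0722, 0.0573]
orientation: [-0.092, 3.139, 0.001]
contact_force: [-0.7, 0.9, 0.6]
grip_width: 0.0499
gripper_force: 0.0
```

>>> {"fn": "send_rows", "kwargs": {
  "deltas": [
    {"dx": 2, "dy": 0.5, "dz": 0, "rx": 0, "ry": 0, "rz": 0},
    {"dx": 4, "dy": 1, "dz": 0, "rx": 0, "ry": 0, "rz": 0},
    {"dx": 6, "dy": 1.5, "dz": 0, "rx": 0, "ry": 0, "rz": 0},
    {"dx": 8, "dy": 2, "dz": 0, "rx": 0, "ry": 0, "rz": 0},
    {"dx": 9, "dy": 2.5, "dz": 0, "rx": 0, "ry": 0, "rz": 0}
  ]
}}

```text
clock: 20.35
tcp_pos: [0.5351, 0.0731, 0.0552]
orientation: [0.094, -3.128, 0.007]
contact_force: [-19.2, -1.8, 7.5]
grip_width: 0.0501
gripper_force: 0.0
```

It stalls on the rail at 19 N, so it is seated. Now I'll retract clear and check.

>>> {"fn": "send_rows", "kwargs": {
  "deltas": [
    {"dx": -12, "dy": 0, "dz": 0, "rx": 0, "ry": 0, "rz": 0},
    {"dx": -40, "dy": 0, "dz": 10, "rx": 0, "ry": 0, "rz": 0},
    {"dx": -50, "dy": -10, "dz": 45, "rx": 0, "ry": 0, "rz": 0},
    {"dx": -50, "dy": -20, "dz": 85, "rx": 0, "ry": 0, "rz": 0},
    {"dx": -50, "dy": -30, "dz": 120, "rx": 0, "ry": 0, "rz": 0}
  ]
}}

```text
clock: 20.77
tcp_pos: [0.4903, 0.0445, 0.1781]
orientation: [0.096, -3.139, 0.0]
contact_force: [1.9, -0.2, 0.4]
grip_width: 0.0497
gripper_force: 0.0
```

>>> {"fn": "send_rows", "kwargs": {
  "deltas": [
    {"dx": 0, "dy": -40, "dz": 20, "rx": 0, "ry": 0, "rz": 0},
    {"dx": 0, "dy": -80, "dz": 20, "rx": 0, "ry": 0, "rz": 0},
    {"dx": 0, "dy": -120, "dz": 20, "rx": 0, "ry": 0, "rz": 0},
    {"dx": 0, "dy": -150, "dz": 20, "rx": 0, "ry": 0, "rz": 0},
    {"dx": 0, "dy": -150, "dz": 20, "rx": 0, "ry": 0, "rz": 0}
  ]
}}

```text
clock: 21.18
tcp_pos: [0.4908, -0.1135, 0.1964]
orientation: [0.076, -3.14, 0.006]
contact_force: [-0.1, -0.9, -0.8]
grip_width: 0.0497
gripper_force: 0.0
```

```bash
python3 m2.py
python3 - <<'E'
from h import *
# bystanders: change against the first picture
a=np.load("top0.npz")["im"].astype(int); f=cam("top"); b=f["frame"].astype(int); s=512/800
for n,(u,v,w) in dict(phone=(388,246,35),tray=(170,390,50),scan=(637,355,50)).items():
    sl=np.s_[int((v-w)*s):int((v+w)*s),int((u-w)*s):int((u+w)*s)]; print(n,(abs(a-b)[sl].max(-1)>60).mean().round(4))
E
```

```text
[ 0.49107171 -0.10961562  0.19652112] [0.5 0.6 0. ]
z 0.1052 station rect ((125.04898834228516, -36.460601806640625), (149.90078735351562, 111.1456527709961), 0.02264229953289032) [ 50.09582 -92.02483] [199.98804   19.136057]
phone 0.0
tray 0.0
scan 0.0
```

The bystanders are undisturbed and the unit is flush on the rail. That square-up may have left up to 0.8 mm at the sill, because the two-finger push was about 0.9° off angle. I'll finish with a single-point nudge, fingers closed, at the middle of the base.

>>> {"fn": "send_rows", "kwargs": {
  "deltas": [
    {"dx": 8, "dy": 2, "dz": 0, "rx": 0, "ry": 0, "rz": -6},
    {"dx": 16, "dy": 4, "dz": 0, "rx": 0, "ry": 0, "rz": -12},
    {"dx": 24, "dy": 6, "dz": 0, "rx": 0, "ry": 0, "rz": -18},
    {"dx": 32, "dy": 8, "dz": 0, "rx": 0, "ry": 0, "rz": -24},
    {"dx": 40, "dy": 10, "dz": 0, "rx": 0, "ry": 0, "rz": -30}
  ],
  "jaw": 0,
  "newtons": 20
}}

```text
clock: 21.7
tcp_pos: [0.5321, -0.0932, 0.1968]
orientation: [0.726, 3.056, 0.001]
contact_force: [-1.6, -0.0, -0.6]
grip_width: 0.0001
gripper_force: 0.0
```

>>> {"fn": "send_rows", "kwargs": {
  "deltas": [
    {"dx": 8, "dy": 2, "dz": 0, "rx": 0, "ry": 0, "rz": -6},
    {"dx": 16, "dy": 4, "dz": 0, "rx": 0, "ry": 0, "rz": -12},
    {"dx": 24, "dy": 6, "dz": 0, "rx": 0, "ry": 0, "rz": -18},
    {"dx": 32, "dy": 8, "dz": 0, "rx": 0, "ry": 0, "rz": -24},
    {"dx": 40, "dy": 10, "dz": 0, "rx": 0, "ry": 0, "rz": -30}
  ]
}}

```text
clock: 22.12
tcp_pos: [0.572, -0.083, 0.1967]
orientation: [-1.492, -2.764, -0.001]
contact_force: [-0.2, -0.7, 0.1]
grip_width: 0.0003
gripper_force: 0.0
```

>>> {"fn": "send_rows", "kwargs": {
  "deltas": [
    {"dx": 8, "dy": 6, "dz": 0, "rx": 0, "ry": 0, "rz": -6},
    {"dx": 16, "dy": 12, "dz": 0, "rx": 0, "ry": 0, "rz": -12},
    {"dx": 24, "dy": 18, "dz": 0, "rx": 0, "ry": 0, "rz": -18},
    {"dx": 32, "dy": 24, "dz": 0, "rx": 0, "ry": 0, "rz": -24},
    {"dx": 38, "dy": 30, "dz": 0, "rx": 0, "ry": 0, "rz": -30}
  ]
}}

```text
clock: 22.53
tcp_pos: [0.6101, -0.0526, 0.1967]
orientation: [-2.157, -2.284, -0.002]
contact_force: [-0.5, 0.5, -0.0]
grip_width: 0.0001
gripper_force: 0.0
```

>>> {"fn": "send_rows", "kwargs": {
  "deltas": [
    {"dx": 0, "dy": 0, "dz": -35, "rx": 0, "ry": 0, "rz": 0},
    {"dx": 0, "dy": 0, "dz": -70, "rx": 0, "ry": 0, "rz": 0},
    {"dx": 0, "dy": 0, "dz": -105, "rx": 0, "ry": 0, "rz": 0},
    {"dx": 0, "dy": 0, "dz": -130, "rx": 0, "ry": 0, "rz": 0},
    {"dx": 0, "dy": 0, "dz": -140, "rx": 0, "ry": 0, "rz": 0}
  ]
}}

```text
clock: 22.95
tcp_pos: [0.6069, -0.0531, 0.0529]
orientation: [-2.148, -2.286, 0.005]
contact_force: [-0.3, -0.2, 0.2]
grip_width: -0.0002
gripper_force: 0.0
```

Contact is expected at y≈-0.016, then a press of about 5 mm.

>>> {"fn": "send_rows", "kwargs": {
  "deltas": [
    {"dx": 0, "dy": 10, "dz": 0, "rx": 0, "ry": 0, "rz": 0},
    {"dx": 0, "dy": 19, "dz": 0, "rx": 0, "ry": 0, "rz": 0},
    {"dx": 0, "dy": 26, "dz": 0, "rx": 0, "ry": 0, "rz": 0},
    {"dx": 0, "dy": 31, "dz": 0, "rx": 0, "ry": 0, "rz": 0},
    {"dx": 0, "dy": 34, "dz": 0, "rx": 0, "ry": 0, "rz": 0}
  ]
}}

```text
clock: 23.37
tcp_pos: [0.6109, -0.0196, 0.0585]
orientation: [2.152, 2.287, 0.004]
contact_force: [0.4, 1.1, 0.4]
grip_width: 0.0002
gripper_force: 0.0
```

>>> {"fn": "send_rows", "kwargs": {
  "deltas": [
    {"dx": 0, "dy": 2, "dz": 0, "rx": 0, "ry": 0, "rz": 0},
    {"dx": 0, "dy": 4, "dz": 0, "rx": 0, "ry": 0, "rz": 0},
    {"dx": 0, "dy": 6, "dz": 0, "rx": 0, "ry": 0, "rz": 0},
    {"dx": 0.5, "dy": 8, "dz": 0, "rx": 0, "ry": 0, "rz": 0},
    {"dx": 0.5, "dy": 8, "dz": 0, "rx": 0, "ry": 0, "rz": 0}
  ]
}}

```text
clock: 23.78
tcp_pos: [0.6102, -0.0155, 0.0568]
orientation: [2.156, 2.284, -0.003]
contact_force: [-0.1, -4.7, 2.2]
grip_width: -0.0002
gripper_force: 0.0
```

>>> {"fn": "send_rows", "kwargs": {
  "deltas": [
    {"dx": 0, "dy": -20, "dz": 0, "rx": 0, "ry": 0, "rz": 0},
    {"dx": 0, "dy": -40, "dz": 15, "rx": 0, "ry": 0, "rz": 0},
    {"dx": 0, "dy": -70, "dz": 45, "rx": 0, "ry": 0, "rz": 0},
    {"dx": 0, "dy": -100, "dz": 80, "rx": 0, "ry": 0, "rz": 0},
    {"dx": 0, "dy": -115, "dz": 100, "rx": 0, "ry": 0, "rz": 0}
  ]
}}

```text
clock: 24.2
tcp_pos: [0.6104, -0.1319, 0.1586]
orientation: [2.157, 2.282, 0.0]
contact_force: [0.3, -0.5, 0.2]
grip_width: -0.0001
gripper_force: 0.0
```

```bash
python3 m2.py
```

```text
[ 0.61288597 -0.13659505  0.16333341] [ 2.3 -3.   2.8]
z 0.1051 station rect ((125.529052734375, -35.97317886352539), (150.43128967285156, 111.08578491210938), 0.04562641680240631) [ 50.351017 -91.49933 ] [200.7805    19.600885]
```

The unit is square (0.05°) and against both the sill and the rail, and the arm is clear.

```bash
python3 -c "
from bench import r
print(r.hand_in())"
```

```text
the job is handed in; nothing more can be done
None
```

I slid the unit square to the lip, tipped it over panel up with the label end to the reader, and seated it in the corner against the sill and side rail. At the last check it was square to 0.05° and within about 1 mm of its ideal position by camera; the job is handed in at about 24 s, with the phone, scanner and tray undisturbed when last checked.

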